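Lift the pawl and unload the ratchet clamp

ROBOT

A 6-joint arm with a two-finger parallel gripper is mounted at the origin on the work surface. World frame = base frame: x ahead of the robot, y to its left, z up, the work surface at z = 0. Lengths are in m, angles in rad, forces in N, time in s.
With the tool pointing down it reaches from about 0.425 to 0.95 m from the base axis. Payload 3.5 kg.
Tool frame: the origin (TCP) lies midway between the tips of the shut fingers; the grasp point (between the pads) lies ctrl.grasp_offset behind it (ctrl.grasp_offset is the distance from the TCP to the grasp point, in m); x points along the fingers, y is the direction in which the jaws open and shut, and the axes are right-handed (so a half turn about x gives the same grasp; the last joint's range is limited). The gripper opens to 85 mm and grips with 20 to 120 N. Pads are 22 mm wide; open, the fingers measure 114 mm over their backs; the gripper's body (76 mm by 85 mm) begins 54 mm behind the grasp point. The pads swing forward as they close: fully open they stand 13 mm farther back than shut.
Start: joints at [-1.292, 0.286, 1.577, -0, 1.279, -0.15], TCP at [0.281, -0.614, 0.231] pointing down, gripper open.
Joint ranges: [-2.77, 2.77], [-0.9, 2.22], [0.21, 2.48], [-1.53, 4.67], [0.24, 2.81], [-2.84, 2.84]. Speed limits (rad/s): [2.79, 2.79, 3.14, 3.14, 3.14, 3.14].

INTERFACE

Orientations are given as a unit quaternion [x, y, z, w].
In Python, from plant import readout, read_camera, sign_off, ctrl gives the robot as it stands.
- The arm moves only by the tool drive_tool, never from a script. Its argument "steps" is a list of rows, each a list of 5 numbers: the shift along the tool's x, y, z in cm, then the turn about the tool's x in degrees, then the opening, from 0 (shut) to 1 (fully open). A call has 1 to 10 rows; each row shifts and turns the commanded pose from where the row before left it, along the tool's axes as they then stand; what a row does not reach is not made up. A row lasts 1/10 s, in which the tool goes at most 50 mm and 8.59 degrees, less where a joint would pass 70% of its speed; a pose out of reach is approached as far as the arm can. A call is refused whole if a number of a shift passes 5 or a number of a turn 8.59, either way. A call with a gripper value outside its range is refused whole. The fingers move at their own pace and stop on an object; "force" is the grip in N (left out, the last holds). Time passes only in rows, so rows that do not move let the fingers close. It gives the time, the measured TCP pose, the force and the opening at its end, in the units of the state.
- readout.get_state(): the state, without advancing time (a new reading comes with each control period).
- read_camera(name): name is "scene" or "top" or "wrist"; returns a dict with "frame" (400x640x3 uint8, red, green, blue), "vertical_fov" (degrees; the focal length in pixels is half the picture's height over the tangent of half this angle, whatever the lens; pixels are square), "cx", "cy" (the principal point, pixels), "eye" and "orientation" of the camera in the world. Camera axes: x right, y up, looking along -z (the intrinsics and any distortion apply to the point x, -y, -z); pixel columns grow to the right and rows downward; lengths in m; the calibration is good to about 2 mm. A picture is of the moment at which its call begins. There is no depth.
- sign_off(): hands the job in, once; it reports no verdict.
The state is a dict: "time": time; "qpos": joint angles; "dq": joint speeds; "joint_efforts": joint torques, N m; "eef_pos": TCP position; "tcp_rot": TCP orientation; "contact_force": force on the tool from outside, world axes, zero at the start; "wrist_torque": the same for the moment, N m; "opening": opening from 0.0 (shut) to 1.0 (fully open).
Only numpy, scipy, OpenCV 4.12 (cv2) and the standard library are available. Lean on these libraries where they do the work, as an engineer would, in place of code of your own. Each camera call takes 0.05 s, during which the arm holds its last target. There are 200 camera calls.

TASK

The little stirring unit is held in the bench ratchet clamp: press the thumb screw on the pawl's tail gently, to lift the pawl off the ratchet wheel, and keep it lifted until the jaw has backed all the way off, then let the pawl drop back. Only then take the freed unit out and set it upright in the pocket of the white plastic stand, right down on its floor, and let go. Do not overload the pawl, do not force the unit out of the closed clamp, and leave the other things on the bench where they are.

Things in the scene. Friction and masses are not known exactly. Their poses are not given: they have to be found in the camera images.
- clamp: Grey ratchet clamp bolted to the bench, place and yaw vary. Origin on the bench; base 110 (x) x 335 (y: -202 to +133) x 12 mm. Along its y: thumb screw (-175), pawl pivot between cheeks 112 high (-115), upright toothed wheel (-60), moving jaw 64 high (20 to 49 when clamped), the unit (centred x 0, y 73), fixed jaw 62 high (97 to 123). A rack (x 24, up to 85 high) ties jaw to wheel.
- pawl: Dark steel pawl, a two-armed lever 10 mm wide. Origin on its pivot (clamp frame x 0, y -115, z 106), axes as the clamp's at rest. The nose, 55 mm to +y, sits on the wheel's top between teeth; the tail, cranked down 33 mm, carries the thumb screw 60 mm to -y. Pushing the tail down lifts the nose; let go early, it falls into the next tooth. The robot must not load it with more than 22 N.
- thumb_foot (a point): Where the thumb screw's stem meets the tail's top at rest (clamp frame x 0, y -175, z 78; does not move with the pawl). The screw's flat round steel head, 28 mm across, 8 thick, is set to a different height each time: its top 16 to 42 mm above this point, not measured: feel for it. Press from straight above with closed fingers; only the pivot cheeks (faces 49 mm away) may be taller.
- axle (a point): Axle of the steel ratchet wheel, along the clamp's x, 62 mm above the bench (clamp frame x 0, y -60). Wheel 76 mm across, 12 mm thick, 16 teeth, with a small black winding wing on its +x end. A spring drives the jaw towards -y, a damper makes it slow, and the wheel turns with it unless the pawl holds it.
- tail (a point): Point on the clamp's frame at the foot of the tail's stop, under the tail (y -186, z 12). Spring of the pawl, felt at the thumb screw: about 4 N starts to move it, then 0.9 N per mm. The tooth load adds 1 to 2 N until the nose slips off it, then the force dips. The nose is clear after 4 to 6 mm (8 to 10 N) and the wheel runs back by itself; 11 to 12 N is a safe hold. At 10 mm of travel (about 13 N) the tail meets this hard stop.
- jaw (a joint): How far the moving jaw has backed off, m: 0 clamped, 0.0268 fully back at its end stop. Backing off takes 2 to 4 s while the pawl is kept lifted; its spring then keeps it there, its rubber pad about 24 mm clear of the unit.
- unit_mid (a point): Centre, half-way up, of the cream stirring unit (0.2-0.4 kg, 101 mm high): housing 40 (x) x 48 (y) x 66 mm high, top 16 mm above this point; underside 50 mm below it. Above it a flat bar handle on two ears: 12 mm (x) x 46 (y) x 14 high, its centre 44 mm above this point, 21 mm free beneath. Axes as the clamp's. Pinch the handle firmly across x from above; it can swing in the pinch.
- stand_floor (a point): Centre of the pocket's floor in the white plastic stand, 5 mm above the bench, axes as the stand's; the stand is fixed, in one of two places, its yaw varies. Pocket 52 (x) x 60 (y), 25 mm deep, walls 5 mm thick, on a foot 100 x 110 x 3 mm. The unit fits with its x along the pocket's x, either way round, 6 mm clear all round.
- beaker: Glass beaker, 72 mm across, 90 mm high, a bystander; origin under its centre.
- bottle: Clear bottle, 60 mm across, 150 mm high, a bystander; origin under its centre.
- jar: Amber glass jar with black cap, 60 mm across, 70 mm high, a bystander; origin under its centre.
- crucible: White ceramic bowl, 56 mm across, 40 mm high, a bystander; origin under its centre.
- driver: Screwdriver lying on the bench, about 200 mm long, a bystander.

How it is judged:
On the way, in this order (a step that is already met when the one before it is completed fails the run):
1. the jaw has backed off, the unit still in the clamp (value of joint jaw above 0.023 m and z of unit_mid in the frame of clamp below 0.067 m), for 0.1 s.
2. the pawl is let go and drops back (value of joint jaw above 0.023 m and angle between the z axis of pawl and the z axis of clamp, either way round below 0.1 rad and contact force between the fingers and pawl below 0.3 N), for 0.2 s.
3. the unit is lifted clear of the clamp (z of unit_mid in the frame of clamp above 0.085 m), for 0.1 s.
4. the unit stands in the pocket (horizontal distance between unit_mid and stand_floor below 0.009 m and z of unit_mid in the frame of stand_floor between 0.046 and 0.054 m and angle between unit_mid's own z axis and vertical below 0.06 rad), for 0.2 s.
At the end, for the whole second after the job is handed in: The unit stands at rest in the stand's pocket, released: its centre within 9 mm of the pocket's centre (level), its underside within 4 mm of the pocket's floor, tilted less than 0.06 rad; the jaw is backed off more than 23 mm and the pawl is let down again (within 0.10 rad of its rest) (all of step 4 and linear speed of unit below 0.02 m/s and value of joint jaw above 0.023 m and angle between the z axis of pawl and the z axis of clamp, either way round below 0.1 rad); the robot touches nothing.
It fails at once if the robot loads the pawl or its thumb screw with more than 22 N (contact force between any of the fingers, the arm and pawl above 22 N).
It fails at once if the unit is forced up or along in the clamp before the jaw has backed off (value of joint jaw below 0.02 m and distance of unit_mid from where it was at the start of the episode above 0.008 m).
It fails at once if a bystander is moved more than 15 mm (distance of any of beaker, bottle, jar, crucible, driver from where it was at the start of the episode above 0.015 m).
It also fails if it takes over 72 s, if anything falls off the work surface, if the arm or the gripper's body presses on something with over 40 N, if the wrist force passes 120 N, or if a joint passes its speed limit or range.

## Working session

There is one attempt and no reset: what is moved stays moved. The work goes in short steps, Python scripts to look and compute and a tool call to move; the robot and the scene stay as the last step left them, time stands still between calls to the robot, and variables do not carry over. Pictures are saved under pics/ and viewed, about 8 in all and at most 12, crops included, and the job is handed in when it is done.

Besides the shell and the picture viewer there is one more tool, called after ">>>" as name([rows], argument=value, ...), one row to a line, values as JSON. drive_tool: Moves the arm, as the interface text tells. Its arguments: {"type":"object","properties":{"steps":{"type":"array","items":{"type":"array","items":{"type":"number"}}},"force":{"type":"number"}},"required":["steps"]}

```bash
mkdir -p pics; ls; python3 - <<'E'
from plant import readout, read_camera, ctrl
import cv2,pickle
print(ctrl.grasp_offset, readout.get_state())
for n in("scene","top"):
    c=read_camera(n); pickle.dump(c,open(f"pics/{n}.pkl","wb"))
    cv2.imwrite(f"pics/{n}0.png",c["frame"][:,:,::-1]); print(n,{k:v for k,v in c.items() if k!="frame"})
E
```

```text
pics
0.0187 {'time': 0.0, 'qpos': array([-1.29204317e+00,  2.87186482e-01,  1.57815446e+00,  2.67899839e-06,
        1.27857316e+00, -1.50001902e-01]), 'dq': array([-0.00013239,  0.0009541 ,  0.00123043, -0.00035936, -0.00028332,
        0.00091269]), 'joint_efforts': array([-4.81843608e-05, -4.05979908e+01, -2.92627877e+01, -1.73323897e-04,
        5.84775611e-03, -2.23958644e-06]), 'eef_pos': array([ 0.28047177, -0.61326669,  0.22994548]), 'tcp_rot': array([-0.6908681 , -0.15124811,  0.69097189, -0.14960988]), 'contact_force': array([-0.54775604, -0.63680032,  0.39790586]), 'wrist_torque': array([ 0.03782579, -0.01659719,  0.03827066]), 'opening': 0.9967357049583401}
scene {'vertical_fov': 44.28220648629889, 'cx': 323.36494043793925, 'cy': 190.04944131829734, 'eye': array([ 1.42314344, -0.45964096,  0.83992945]), 'orientation': array([0.36510135, 0.24180705, 0.48551219, 0.75664276])}
top {'vertical_fov': 43.91724483527591, 'cx': 321.8149295563738, 'cy': 196.79110737003126, 'eye': array([ 0.38872433, -0.06479403,  1.19716709]), 'orientation': array([ 0.0539981 , -0.0660855 , -0.69948625,  0.70953216])}
```

View pics/scene0.png

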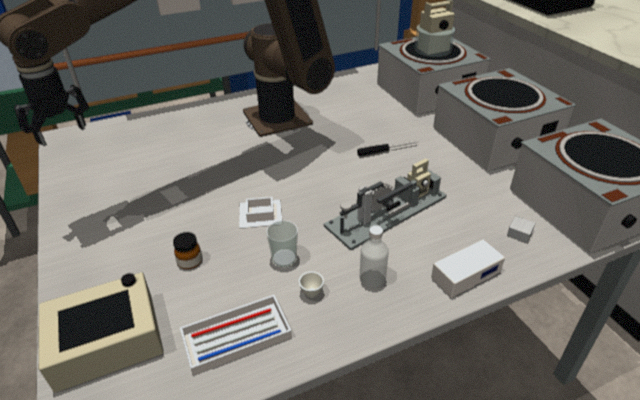

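View pics/top0.png

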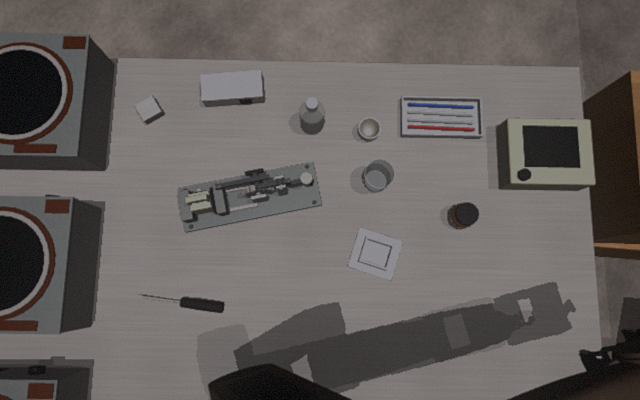

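The scene view shows the clamp at about (385,205), with the cream unit at its far end, and the stand at (260,212). The top view shows the clamp base with corners near (178,187)-(321,205), the thumb screw at (306,179), and the stand at (375,254). I'll take enlarged crops to measure from.

```bash
python3 - <<'E'
import cv2,pickle,numpy as np
t=pickle.load(open("pics/top.pkl","rb"))["frame"][:,:,::-1]
s=pickle.load(open("pics/scene.pkl","rb"))["frame"][:,:,::-1]
a=cv2.resize(t[152:287,170:410],None,fx=3.3333,fy=3.3333,interpolation=cv2.INTER_CUBIC)
cv2.imwrite("pics/topcrop.png",np.clip(a*1.3,0,255).astype(np.uint8))
b=cv2.resize(s[150:255,230:460],None,fx=3.4,fy=3.4,interpolation=cv2.INTER_CUBIC)
cv2.imwrite("pics/scenecrop.png",np.clip(b*1.3,0,255).astype(np.uint8))
E
```

```text
(no output)
```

View pics/topcrop.png

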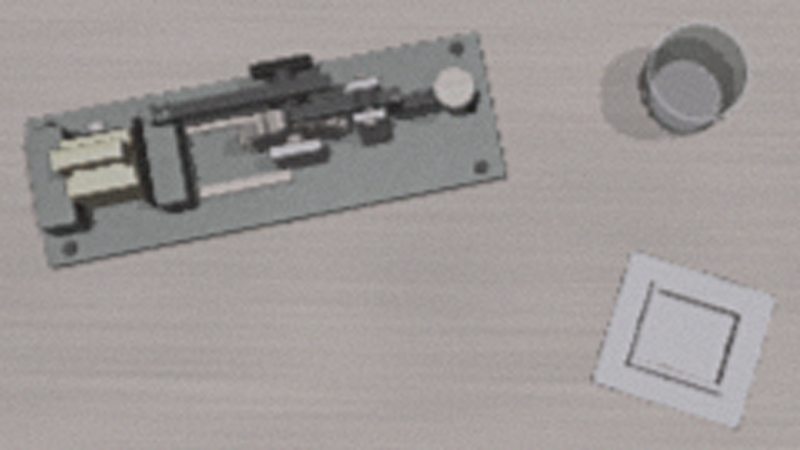

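View pics/scenecrop.png

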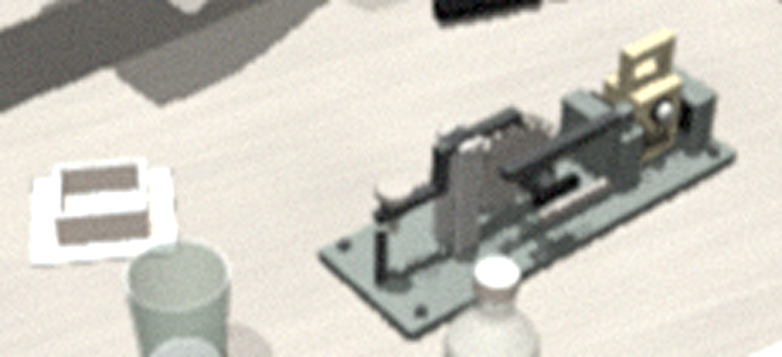

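The top crop gives the base corners at (27,122), (478,33), (507,177) and (53,267). The stand foot corners are (632,252), (776,298), (738,428) and (592,380), and the thumb head is at (455,86). The scene crop gives base corners (320,255), (412,335) and (735,155). I'll fit poses to these.

```bash
cat > geo.py <<'E'
import numpy as np,pickle
from scipy.spatial.transform import Rotation as R
from scipy.optimize import least_squares
def proj(c,P):
    f=200/np.tan(np.radians(c["vertical_fov"])/2)
    q=(np.atleast_2d(P)-c["eye"])@R.from_quat(c["orientation"]).as_matrix()
    return np.c_[c["cx"]+f*q[:,0]/-q[:,2], c["cy"]-f*q[:,1]/-q[:,2]]
def w(p,L):
    L=np.atleast_2d(np.array(L,float)); return np.c_[L[:,:2]@np.array([[np.cos(p[2]),np.sin(p[2])],[-np.sin(p[2]),np.cos(p[2])]])+p[:2],L[:,2]]
E
python3 - <<'E'
from geo import *
T,S=[pickle.load(open(f"pics/{n}.pkl","rb")) for n in("top","scene")]
tc=lambda u:np.array(u)/3.3333+[170-.35,152-.35]
sc=lambda u:np.array(u)/3.4+[230-.35,150-.35]
z=.012
C=[[.055,.133,z],[.055,-.202,z],[-.055,-.202,z],[-.055,.133,z]]
def fit(Lt,ut,Ls,us,p0):
    def res(p,a=1,b=1): return np.r_[a*(proj(T,w(p,Lt))-tc(ut)).ravel(),b*(proj(S,w(p,Ls))-sc(us)).ravel()]
    for a,b in((1,1),(1,0),(0,1)):
        r=least_squares(res,p0,args=(a,b)); print(r.x,np.round(res(r.x),1))
for y0 in (1.5,): fit(C,[(27,122),(478,33),(507,177),(53,267)],[C[1],C[2],C[0]],[(320,255),(412,335),(735,155)][0:3],[.5,0,y0])
for y0 in(-1.5,): fit(C,[(27,122),(478,33),(507,177),(53,267)],[C[2],C[1],C[0]],[(320,255),(412,335),(735,155)],[.5,0,y0])
f=[[.05,.055,.003],[.05,-.055,.003],[-.05,-.055,.003],[-.05,.055,.003]]
fit(f,[(632,252),(776,298),(738,428),(592,380)],[f[2],f[3],f[0],f[1]],[(33,180),(172,170),(178,243),(30,262)],[.5,-.2,1.0])
E
```

```text
[0.58475741 0.12268004 0.19521079] [  0.6  -2.1   1.5   0.8   0.9   1.2  -1.   -1.   25.8  20.9 -28.  -27.4
   2.   -1.4]
[0.58343896 0.12359123 0.21578157] [ -0.1  -0.4   0.3  -0.3   0.7  -0.   -0.8   0.6  27.3  21.2 -27.3 -26.7
   1.5  -2.5]
[0.59342588 0.12162516 0.12869126] [  2.4  -9.3   4.2   2.4   0.7   3.3  -2.3  -8.   22.5  20.7 -28.7 -28.7
   5.    2.7]
[0.5849841  0.12204723 0.22079252] [ 0.5 -0.7  0.8 -1.2  1.3 -1.1  0.   0.2 -0.4 -2.4  0.4 -1.5  1.3 -2.2]
[0.58343896 0.12359123 0.21578156] [-0.1 -0.4  0.3 -0.3  0.7 -0.  -0.8  0.6 -0.2 -3.2  0.3 -2.3  1.5 -2.5]
[0.5901422  0.11755854 0.22776035] [ 2.4 -2.4  2.3 -3.8  3.2 -3.8  2.3 -1.6 -0.9 -0.3  0.1  0.7  0.8 -0.9]
[ 0.45851897 -0.21490875 -0.29909718] [ 0.6 -0.8  0.9 -0.6  0.6  0.4  0.3  0.5  0.3 -1.2  0.3 -1.8  0.7  1.1
  0.8 -0.5]
[ 0.45819836 -0.2134364  -0.29959758] [ 0.  -0.7  0.3 -0.5 -0.   0.5 -0.3  0.6  0.8 -1.4  0.8 -2.   1.2  0.9
  1.4 -0.7]
[ 0.45989738 -0.21687164 -0.29764184] [ 1.4 -1.3  1.7 -1.2  1.4 -0.2  1.2 -0.1 -0.3 -0.7 -0.2 -1.3  0.2  1.7
  0.3  0.1]
```

```bash
cat >> geo.py <<'E'
def go(xyz,yaw=None):
    """deltas (cm, tool axes at present) and turn (deg about tool x) to a tool-down target whose tool y is along yaw (mod pi)"""
    from plant import readout
    s=readout.get_state(); M=R.from_quat(s["tcp_rot"]).as_matrix()
    print("t",s["time"],"pos",np.round(s["eef_pos"],4),"F",np.round(s["contact_force"],2),"op",round(s["opening"],3),"q6",round(s["qpos"][5],3))
    print("tool axes x,y,z:",np.round(M.T,3).tolist())
    print("shift cm:",np.round(M.T@(np.array(xyz)-s["eef_pos"])*100,2))
    if yaw is not None:
        y=np.arctan2(M[1,1],M[0,1]); d=(yaw-y+np.pi/2)%np.pi-np.pi/2
        print("turn deg:",round(float(np.degrees(d*np.sign(M[2,0]))),2),"or other",round(float(np.degrees((d-np.sign(d)*np.pi)*np.sign(M[2,0]))),2))
E
python3 -c "
from geo import *
go([.458,-.20,.25],-.299)"
```

```text
t 0.1 pos [ 0.2805 -0.6133  0.2301] F [-0.55 -1.01 -0.57] op 0.998 q6 -0.15
tool axes x,y,z: [[-0.001, 0.002, -1.0], [0.416, -0.909, -0.002], [-0.909, -0.416, -0.0]]
shift cm: [ -1.92 -30.21 -33.33]
turn deg: -48.3 or other 131.7
```

>>> drive_tool([
  [-0.2,-3,-3.3,0,1],
  [-0.2,-3,-3.3,0,1],
  [-0.2,-3,-3.3,0,1],
  [-0.2,-3,-3.3,0,1],
  [-0.2,-3,-3.3,0,1],
  [-0.2,-3,-3.3,0,1],
  [-0.2,-3,-3.3,0,1],
  [-0.2,-3,-3.3,0,1],
  [-0.2,-3,-3.3,0,1],
  [-0.2,-3,-3.3,0,1],
])

```text
time: 1.1
eef_pos: [0.4562, -0.2019, 0.251]
tcp_rot: [-0.691, -0.15, 0.691, -0.15]
contact_force: [-0.2, -0.2, 0.3]
opening: 0.999
```

>>> drive_tool([
  [0,0,0,-8,1],
  [0,0,0,-8,1],
  [0,0,0,-8,1],
  [0,0,0,-8,1],
  [0,0,0,-8,1],
  [0,0,0,-8.3,1],
  [0,0,0,0,1],
  [0,0,0,0,1],
])

```text
time: 1.9
eef_pos: [0.4558, -0.2037, 0.2509]
tcp_rot: [-0.569, -0.419, 0.57, -0.419]
contact_force: [-0.4, 0.0, 0.7]
opening: 1.0
```

```bash
python3 - <<'E'
from geo import *
from plant import read_camera
import cv2
c=read_camera("wrist"); pickle.dump(c,open("pics/w1.pkl","wb")); cv2.imwrite("pics/w1.png",c["frame"][:,:,::-1])
print({k:v for k,v in c.items() if k!="frame"})
go([.622,-.048,.17],.22)
E
```

```text
{'vertical_fov': 68.69149673626306, 'cx': 316.4187552389126, 'cy': 200.53792586452795, 'eye': array([ 0.47868455, -0.13157494,  0.39469897]), 'orientation': array([-0.14682372,  0.02270214, -0.14910626,  0.97759641])}
t 1.95 pos [ 0.4559 -0.2037  0.2511] F [ 0.27  0.79 -0.46] op 1.003 q6 -0.322
tool axes x,y,z: [[-0.0, 0.0, -1.0], [0.955, -0.297, -0.001], [-0.297, -0.955, -0.0]]
shift cm: [  8.1   11.24 -19.8 ]
turn deg: -29.88 or other 150.12
```

View pics/w1.png

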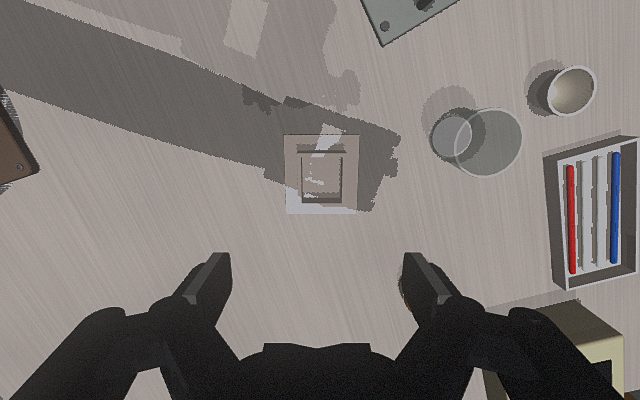

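The wrist view shows the stand square to the tool, with foot corners near (285,135), (358,135), (357,213) and (286,214), so the yaw is right. One clamp corner shows at (383,46). I'll fit the stand from these.

```bash
python3 - <<'E'
from geo import *
W=pickle.load(open("pics/w1.pkl","rb"))
f=np.array([[-.05,.055,.003],[.05,.055,.003],[.05,-.055,.003],[-.05,-.055,.003]])
u=np.array([(285,135),(358,135),(357.5,213),(286,214)])
r=least_squares(lambda p:(proj(W,w(p,f))-u).ravel(),[.458,-.213,-.3]); print(r.x,np.round(r.fun,1))
print(proj(W,w([.458,-.2135,-.2995],f)), proj(W,w([.5834,.1236,.2158],[[-.055,-.202,.012],[.055,-.202,.012]])))
E
```

```text
[ 0.45981    -0.2149781  -0.29524992] [-1.7  0.   1.7 -0.6 -0.6  0.6  0.5  0.1]
[[281.84199322 134.16645182]
 [358.2558259  133.91179124]
 [355.25573158 213.20225436]
 [284.78823315 213.40758137]] [[381.3525346   46.5012834 ]
 [469.65067617  -7.4564099 ]]
```

>>> drive_tool([
  [0,1.1,-2,0,0],
  [0,1.1,-2,0,0],
  [0,1.1,-2,0,0],
  [0,1.1,-2,0,0],
  [0,1.1,-2,0,0],
  [0,1.1,-2,0,0],
  [0,1.1,-2,0,0],
  [0,1.1,-2,0,0],
  [0,1.1,-2,0,0],
  [0,1.1,-1.8,0,0],
])

```text
time: 2.95
eef_pos: [0.6201, -0.0461, 0.2511]
tcp_rot: [-0.569, -0.42, 0.569, -0.419]
contact_force: [0.2, -0.2, 0.4]
opening: 0.0
```

>>> drive_tool([
  [0,0,0,-8,0],
  [0,0,0,-8,0],
  [0,0,0,-8,0],
  [0,0,0,-6,0],
  [0,0,0,0,0],
  [0,0,0,0,0],
])

```text
time: 3.55
eef_pos: [0.6194, -0.047, 0.2511]
tcp_rot: [0.442, 0.552, -0.442, 0.552]
contact_force: [0.2, -0.3, 0.4]
opening: -0.002
```

```bash
python3 - <<'E'
from geo import *
from plant import read_camera
import cv2
c=read_camera("wrist"); pickle.dump(c,open("pics/w2.pkl","wb")); cv2.imwrite("pics/w2.png",c["frame"][:,:,::-1])
go([.622,-.048,.15],.217)
E
```

```text
t 3.6 pos [ 0.6195 -0.047   0.2512] F [ 0.14 -0.32  0.19] op 0.003 q6 -0.461
tool axes x,y,z: [[-0.0, 0.0, -1.0], [0.976, 0.22, -0.0], [0.22, -0.976, -0.0]]
shift cm: [10.12  0.23  0.15]
turn deg: 0.27 or other -179.73
```

View pics/w2.png

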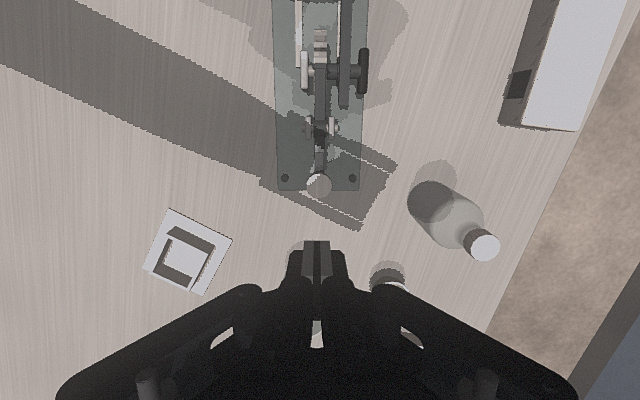

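The wrist view shows the clamp running straight up the picture, with its near base corners at about (277,191) and (360,190). The thumb head is at (318,186) and the stand foot at (188,251). I'll check these against the fit.

```bash
python3 - <<'E'
from geo import *
W=pickle.load(open("pics/w2.pkl","rb")); T=pickle.load(open("pics/top.pkl","rb"))
p=[.5834,.1236,.2158]
print(proj(W,w(p,[[-.055,-.202,.012],[.055,-.202,.012]])))
for z in(.094,.107,.12): print(z,proj(W,w(p,[[0,-.175,z]])),proj(T,w(p,[[0,-.175,z]])))
print("seen top",np.array([455,86])/3.3333+[169.65,151.65])
f=np.array([[-.05,.055,.003],[.05,.055,.003],[.05,-.055,.003],[-.05,-.055,.003]])
print("stand",proj(W,w([.459,-.214,-.298],f)))
# joint fit of clamp: top corners + wrist corners
z=.012
C=[[.055,.133,z],[.055,-.202,z],[-.055,-.202,z],[-.055,.133,z]]
u=np.array([(27,122),(478,33),(507,177),(53,267)])/3.3333+[169.65,151.65]
uw=np.array([(360.5,190.5),(277,191)])
r=least_squares(lambda q:np.r_[(proj(T,w(q,C))-u).ravel(),(proj(W,w(q,C[1:3]))-uw).ravel()],p);print(r.x,np.round(r.fun,1))
print(w(r.x,[[0,-.175,.1],[0,.073,.06]]))
E
```

```text
[[276.29072758 189.97209676]
 [357.5340924  190.33410596]]
0.094 [[317.2227088  185.66821536]] [[306.56563591 178.05810929]]
0.107 [[317.26262006 188.80852245]] [[306.49580424 176.86320745]]
0.12 [[317.30600988 192.22253079]] [[306.42434681 175.64048673]]
seen top [306.15136501 177.450258  ]
stand [[167.72668267 207.45621168]
 [232.27028568 239.63964445]
 [202.43292424 295.8956291 ]
 [141.00925732 267.62591365]]
[0.58423135 0.12331006 0.2216391 ] [-0.1 -0.3  0.2 -1.   0.8 -0.9 -0.5  0.6 -1.5 -0.1  0.7 -0.5]
[[ 0.62270141 -0.04740917  0.1       ]
 [ 0.56818383  0.19452436  0.06      ]]
```

>>> drive_tool([
  [2.5,0.3,0.1,0,0],
  [2.5,0,0,0,0],
  [2.5,0,0,0,0],
  [2.5,0,0,0,0],
  [1.5,0,0,0,0],
  [0.5,0,0,0,0],
  [0,0,0,0,0],
  [0,0,0,0,0],
])

```text
time: 4.4
eef_pos: [0.6236, -0.0475, 0.1328]
tcp_rot: [0.441, 0.552, -0.441, 0.554]
contact_force: [-0.1, 0.1, 0.7]
opening: -0.001
```

>>> drive_tool([
  [0.1,0,0,0,0],
  [0.1,0,0,0,0],
  [0.1,0,0,0,0],
  [0.1,0,0,0,0],
  [0.1,0,0,0,0],
  [0.1,0,0,0,0],
  [0.1,0,0,0,0],
  [0,0,0,0,0],
])

```text
time: 5.2
eef_pos: [0.6225, -0.0473, 0.124]
tcp_rot: [0.441, 0.553, -0.441, 0.553]
contact_force: [0.5, -0.0, 0.5]
opening: -0.002
```

>>> drive_tool([
  [0.1,0,0,0,0],
  [0.1,0,0,0,0],
  [0.1,0,0,0,0],
  [0.1,0,0,0,0],
  [0.1,0,0,0,0],
  [0.1,0,0,0,0],
  [0.1,0,0,0,0],
  [0,0,0,0,0],
])

```text
time: 6.0
eef_pos: [0.6225, -0.0473, 0.1171]
tcp_rot: [0.441, 0.553, -0.441, 0.553]
contact_force: [-0.5, 0.1, -0.2]
opening: -0.001
```

>>> drive_tool([
  [0.1,0,0,0,0],
  [0.1,0,0,0,0],
  [0.1,0,0,0,0],
  [0.1,0,0,0,0],
  [0,0,0,0,0],
])

```text
time: 6.5
eef_pos: [0.6225, -0.0473, 0.1131]
tcp_rot: [0.441, 0.553, -0.441, 0.553]
contact_force: [0.8, 1.0, -0.5]
opening: 0.001
```

>>> drive_tool([
  [0.1,0,0,0,0],
  [0.1,0,0,0,0],
  [0.1,0,0,0,0],
  [0.1,0,0,0,0],
  [0,0,0,0,0],
])

```text
time: 7.0
eef_pos: [0.6225, -0.0473, 0.1091]
tcp_rot: [0.441, 0.553, -0.441, 0.553]
contact_force: [-1.6, 0.1, -0.6]
opening: -0.001
```

>>> drive_tool([
  [0.1,0,0,0,0],
  [0.1,0,0,0,0],
  [0.1,0,0,0,0],
  [0.1,0,0,0,0],
  [0,0,0,0,0],
])

```text
time: 7.5
eef_pos: [0.6225, -0.0473, 0.1051]
tcp_rot: [0.441, 0.553, -0.441, 0.553]
contact_force: [-0.7, 1.2, -0.1]
opening: -0.0
```

>>> drive_tool([
  [0.1,0,0,0,0],
  [0.1,0,0,0,0],
  [0.1,0,0,0,0],
  [0.1,0,0,0,0],
  [0,0,0,0,0],
])

```text
time: 8.0
eef_pos: [0.6225, -0.0473, 0.1011]
tcp_rot: [0.441, 0.553, -0.441, 0.553]
contact_force: [-0.1, -0.5, -1.0]
opening: 0.003
```

>>> drive_tool([
  [0.1,0,0,0,0],
  [0.1,0,0,0,0],
  [0.1,0,0,0,0],
  [0,0,0,0,0],
])

```text
time: 8.4
eef_pos: [0.6225, -0.0473, 0.0981]
tcp_rot: [0.441, 0.553, -0.441, 0.553]
contact_force: [0.5, -0.1, 0.3]
opening: -0.001
```

>>> drive_tool([
  [0.1,0,0,0,0],
  [0.1,0,0,0,0],
  [0.1,0,0,0,0],
  [0,0,0,0,0],
])

```text
time: 8.8
eef_pos: [0.6228, -0.0473, 0.0955]
tcp_rot: [0.441, 0.553, -0.441, 0.553]
contact_force: [0.4, 0.8, 1.3]
opening: -0.005
```

>>> drive_tool([
  [0.1,0,0,0,0],
  [0.1,0,0,0,0],
  [0,0,0,0,0],
  [0,0,0,0,0],
])

```text
time: 9.2
eef_pos: [0.623, -0.0473, 0.0951]
tcp_rot: [0.441, 0.553, -0.441, 0.553]
contact_force: [-2.9, 1.2, 7.6]
opening: -0.001
```

>>> drive_tool([
  [0.1,0,0,0,0],
  [0,0,0,0,0],
  [0,0,0,0,0],
])

```text
time: 9.5
eef_pos: [0.623, -0.0472, 0.0946]
tcp_rot: [0.441, 0.553, -0.441, 0.553]
contact_force: [-3.8, 1.1, 8.7]
opening: -0.0
```

>>> drive_tool([
  [0.1,0,0,0,0],
  [0,0,0,0,0],
  [0,0,0,0,0],
])

```text
time: 9.8
eef_pos: [0.6229, -0.0469, 0.0933]
tcp_rot: [0.441, 0.553, -0.441, 0.553]
contact_force: [-3.6, 2.2, 8.0]
opening: -0.0
```

>>> drive_tool([
  [0.1,0,0,0,0],
  [0,0,0,0,0],
  [0,0,0,0,0],
])

```text
time: 10.1
eef_pos: [0.6227, -0.0466, 0.0916]
tcp_rot: [0.441, 0.553, -0.441, 0.552]
contact_force: [-2.0, 2.2, 5.6]
opening: 0.002
```

>>> drive_tool([
  [0.1,0,0,0,0],
  [0.1,0,0,0,0],
  [0,0,0,0,0],
  [0,0,0,0,0],
])

```text
time: 10.5
eef_pos: [0.6228, -0.0463, 0.0907]
tcp_rot: [0.441, 0.553, -0.44, 0.552]
contact_force: [-4.2, 3.3, 10.5]
opening: -0.003
```

>>> drive_tool([
  [0.1,0,0,0,0],
  [0,0,0,0,0],
  [0,0,0,0,0],
  [0,0,0,0,0],
])

```text
time: 10.9
eef_pos: [0.6228, -0.0462, 0.09]
tcp_rot: [0.441, 0.554, -0.44, 0.552]
contact_force: [-5.5, 3.6, 11.5]
opening: 0.001
```

>>> drive_tool([
  [0,0,0,0,0],
  [0,0,0,0,0],
  [0,0,0,0,0],
  [0,0,0,0,0],
  [0,0,0,0,0],
  [0,0,0,0,0],
  [0,0,0,0,0],
  [0,0,0,0,0],
  [0,0,0,0,0],
  [0,0,0,0,0],
])

```text
time: 11.9
eef_pos: [0.6228, -0.0462, 0.09]
tcp_rot: [0.441, 0.554, -0.44, 0.552]
contact_force: [-4.9, 4.2, 12.2]
opening: -0.002
```

>>> drive_tool([
  [0,0,0,0,0],
  [0,0,0,0,0],
  [0,0,0,0,0],
  [0,0,0,0,0],
  [0,0,0,0,0],
  [0,0,0,0,0],
  [0,0,0,0,0],
  [0,0,0,0,0],
  [0,0,0,0,0],
  [0,0,0,0,0],
])

```text
time: 12.9
eef_pos: [0.6228, -0.0462, 0.09]
tcp_rot: [0.441, 0.554, -0.44, 0.552]
contact_force: [-6.5, 3.6, 11.4]
opening: 0.001
```

>>> drive_tool([
  [0,0,0,0,0],
  [0,0,0,0,0],
  [0,0,0,0,0],
  [0,0,0,0,0],
  [0,0,0,0,0],
  [0,0,0,0,0],
  [0,0,0,0,0],
  [0,0,0,0,0],
  [0,0,0,0,0],
  [0,0,0,0,0],
])

```text
time: 13.9
eef_pos: [0.6228, -0.0462, 0.09]
tcp_rot: [0.441, 0.554, -0.44, 0.552]
contact_force: [-5.5, 4.5, 12.0]
opening: 0.0
```

```bash
python3 - <<'E'
from geo import *
from plant import read_camera
import cv2
c=read_camera("wrist"); a=c["frame"][:,:,::-1]; t=read_camera("top")["frame"][:,:,::-1]
old=pickle.load(open("pics/top.pkl","rb"))["frame"][:,:,::-1]
k=lambda i:cv2.resize(i[155:240,170:330],(640,340),interpolation=cv2.INTER_CUBIC)
cv2.imwrite("pics/open.png",cv2.resize(np.vstack([k(old),k(t)]),None,fx=.85,fy=.85))
go([.6228,-.047,.17],.2216)
E
```

```text
t 14.0 pos [ 0.6228 -0.0462  0.09  ] F [-5.2   4.12 10.98] op 0.002 q6 -0.463
tool axes x,y,z: [[-0.001, 0.002, -1.0], [0.975, 0.223, -0.0], [0.223, -0.975, -0.002]]
shift cm: [-8.   -0.02  0.06]
turn deg: 0.17 or other -179.83
```

View pics/open.png

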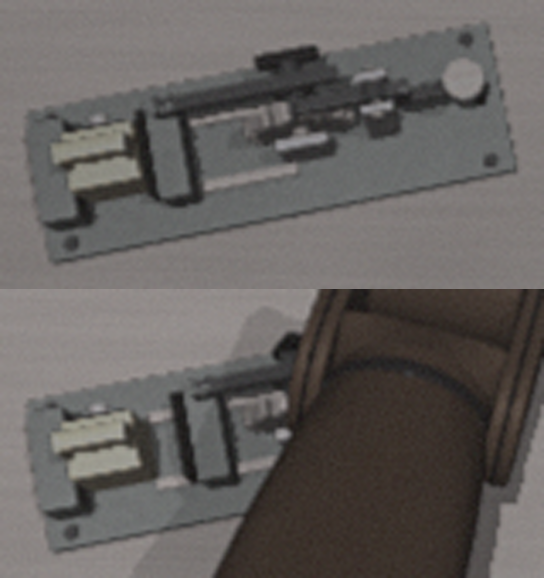

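The comparison shows the jaw's centre moving from (170,155) to (209,435-290), about 39 px or 26 mm, so it is fully back with the unit still in place. I'll hold a moment longer, then let the pawl drop.

>>> drive_tool([
  [0,0,0,0,0],
  [0,0,0,0,0],
  [0,0,0,0,0],
  [0,0,0,0,0],
  [0,0,0,0,0],
  [0,0,0,0,0],
  [0,0,0,0,0],
  [0,0,0,0,0],
])

```text
time: 14.8
eef_pos: [0.6228, -0.0462, 0.09]
tcp_rot: [0.441, 0.554, -0.44, 0.552]
contact_force: [-4.9, 4.2, 12.0]
opening: -0.0
```

>>> drive_tool([
  [-0.3,0,0,0,0],
  [-0.3,0,0,0,0],
  [-0.3,0,0,0,0],
  [-0.5,0,0,0,0],
  [-1,0,0,0,0],
  [-2,0,0,0,0],
  [-4,0,0,0,0],
  [-4,0,0,0,0],
  [-2,0,0,0,0],
  [0,0,0,0,0],
])

```text
time: 15.8
eef_pos: [0.6249, -0.0478, 0.2367]
tcp_rot: [0.442, 0.55, -0.439, 0.556]
contact_force: [-0.4, -0.1, -0.4]
opening: 0.001
```

```bash
python3 - <<'E'
from geo import *
go([.5682,.1945,.23],.2216)
E
```

```text
t 15.8 pos [ 0.6249 -0.0478  0.2367] F [-0.38 -0.12 -0.44] op 0.001 q6 -0.463
tool axes x,y,z: [[0.009, -0.002, -1.0], [0.975, 0.223, 0.008], [0.223, -0.975, 0.004]]
shift cm: [  0.57  -0.14 -24.89]
turn deg: 0.17 or other -179.83
```

>>> drive_tool([
  [0,0,-3,0,0.6],
  [0,0,-3,0,0.6],
  [0,0,-3,0,0.6],
  [0,0,-3,0,0.6],
  [0,0,-3,0,0.6],
  [0,0,-3,0,0.6],
  [0,0,-3,0,0.6],
  [0,0,-2.5,0,0.6],
  [0,0,-1.4,0,0.6],
  [0,0,0,0,0.6],
])

```text
time: 16.8
eef_pos: [0.5661, 0.1966, 0.2297]
tcp_rot: [0.44, 0.554, -0.441, 0.553]
contact_force: [-0.5, -0.2, 0.2]
opening: 0.603
```

```bash
python3 - <<'E'
from geo import *
from plant import read_camera
import cv2
c=read_camera("wrist"); t=read_camera("top")
pickle.dump((c,t),open("pics/w3.pkl","wb"))
cv2.imwrite("pics/w3.png",np.clip(c["frame"][:,:,::-1]*1.4,0,255).astype(np.uint8))
go([.5682,.1945,.087],.2216)
for p in ([.5842,.1233,.2216],):
  for L in([0,.096,.113],[0,.050,.113],[.006,.073,.113],[-.006,.073,.113],[0,.073,.099]): print(L,np.round(proj(c,w(p,L)),1))
E
```

```text
t 16.9 pos [0.5671 0.1949 0.2304] F [0.4  0.22 0.02] op 0.598 q6 -0.062
tool axes x,y,z: [[-0.001, -0.001, -1.0], [0.975, 0.223, -0.001], [0.223, -0.975, 0.001]]
shift cm: [14.34  0.12  0.05]
turn deg: 0.18 or other -179.82
[0, 0.096, 0.113] [[318.  173.9]]
[0, 0.05, 0.113] [[317.7 221.4]]
[0.006, 0.073, 0.113] [[324.3 198.3]]
[-0.006, 0.073, 0.113] [[311.4 198.2]]
[0, 0.073, 0.099] [[317.8 194.2]]
```

View pics/w3.png

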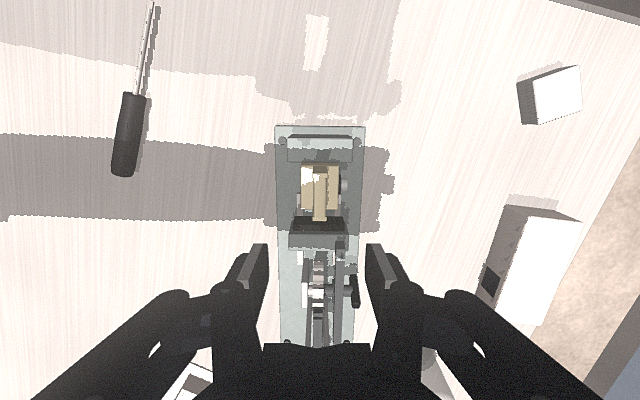

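The wrist view shows the handle at columns about 314-326, rows 174-221. The prediction was centre column 318, rows 174-221, so it agrees to about 2 mm. Next I descend and pinch.

>>> drive_tool([
  [2,0.3,0,0,0.6],
  [3,0,0,0,0.6],
  [3,0,0,0,0.6],
  [2.5,0,0,0,0.6],
  [1.5,0,0,0,0.6],
  [1,0,0,0,0.6],
  [0.7,0,0,0,0.6],
  [0.4,0,0,0,0.6],
  [0,0,0,0,0.6],
  [0,0,0,0,0.6],
])

```text
time: 17.9
eef_pos: [0.5708, 0.1963, 0.0913]
tcp_rot: [0.441, 0.553, -0.44, 0.553]
contact_force: [0.9, 0.4, -0.1]
opening: 0.603
```

>>> drive_tool([
  [0,0,0,0,0.4],
  [0,0,0,0,0.3],
  [0,0,0,0,0.2],
  [0,0,0,0,0.1],
  [0,0,0,0,0],
  [0,0,0,0,0],
  [0,0,0,0,0],
  [0,0,0,0,0],
  [0,0,0,0,0],
  [0,0,0,0,0],
], force=70)

```text
time: 18.9
eef_pos: [0.5702, 0.1961, 0.0908]
tcp_rot: [0.441, 0.553, -0.441, 0.553]
contact_force: [-2.9, -0.7, 6.2]
opening: 0.124
```

>>> drive_tool([
  [0,0,0,0,0.3],
  [0,0,0,0,0.3],
  [0.2,0,0,0,0.3],
  [0.2,0,0,0,0.3],
  [0,0,0,0,0.3],
  [0,0,0,0,0.2],
  [0,0,0,0,0.1],
  [0,0,0,0,0],
  [0,0,0,0,0],
  [0,0,0,0,0],
])

```text
time: 19.9
eef_pos: [0.57, 0.1961, 0.0863]
tcp_rot: [0.441, 0.553, -0.441, 0.553]
contact_force: [-1.0, -0.2, 0.1]
opening: 0.128
```

>>> drive_tool([
  [0,0,0,0,0],
  [0,0,0,0,0],
  [-0.2,0,0,0,0],
  [-0.3,0,0,0,0],
  [-0.5,0,0,0,0],
  [-1,0,0,0,0],
  [-1,0,0,0,0],
  [-1,0,0,0,0],
  [0,0,0,0,0],
])

```text
time: 20.8
eef_pos: [0.5718, 0.1965, 0.1293]
tcp_rot: [0.442, 0.552, -0.439, 0.554]
contact_force: [0.1, 0.4, -3.8]
opening: 0.123
```

>>> drive_tool([
  [-2,0,0,0,0],
  [-2.5,0,0,0,0],
  [-2.5,0,0,0,0],
  [-2,0,0,0,0],
  [0,0,0,7.5,0],
  [0,0,0,7.5,0],
  [0,0,0,7.5,0],
  [0,0,0,7.5,0],
  [0,0,0,0,0],
  [0,0,0,0,0],
])

```text
time: 21.8
eef_pos: [0.57, 0.1961, 0.2162]
tcp_rot: [-0.568, -0.421, 0.568, -0.421]
contact_force: [0.1, 0.4, -3.2]
opening: 0.128
```

```bash
python3 - <<'E'
from geo import *
go([.459,-.214,.20],-.298)
E
```

```text
t 21.8 pos [0.57   0.1961 0.2162] F [ 0.12  0.36 -3.2 ] op 0.128 q6 0.459
tool axes x,y,z: [[-0.0, 0.0, -1.0], [0.956, -0.292, -0.0], [-0.292, -0.956, 0.0]]
shift cm: [ 1.62  1.36 42.47]
turn deg: 0.1 or other -179.9
```

>>> drive_tool([
  [0,0.1,0.5,0,0],
  [0,0.1,1,0,0],
  [0,0.1,1.5,0,0],
  [0,0.1,2,0,0],
  [0,0.1,2.5,0,0],
  [0,0.1,2.5,0,0],
  [0,0.1,2.5,0,0],
  [0,0.1,2.5,0,0],
  [0,0.1,2.5,0,0],
  [0,0.1,2.5,0,0],
])

```text
time: 22.8
eef_pos: [0.5198, 0.0001, 0.2164]
tcp_rot: [-0.569, -0.42, 0.569, -0.42]
contact_force: [-0.1, -0.7, -3.2]
opening: 0.121
```

>>> drive_tool([
  [0,0.1,2.5,0,0],
  [0,0.1,2.5,0,0],
  [0,0.1,2.5,0,0],
  [0,0.1,2.5,0,0],
  [0,0,2.5,0,0],
  [0,0,2.5,0,0],
  [0,0,2.5,0,0],
  [0,0,2.2,0,0],
  [0,0,1.7,0,0],
  [0,0,1.0,0,0],
])

```text
time: 23.8
eef_pos: [0.4574, -0.215, 0.2165]
tcp_rot: [-0.569, -0.419, 0.569, -0.42]
contact_force: [0.7, 0.2, -3.7]
opening: 0.125
```

>>> drive_tool([
  [0,0,0,0,0],
  [0,0,0,0,0],
  [0,0,0,0,0],
])

```text
time: 24.1
eef_pos: [0.4586, -0.2126, 0.2163]
tcp_rot: [0.569, 0.42, -0.569, 0.42]
contact_force: [-0.2, -0.5, -4.3]
opening: 0.125
```

```bash
python3 - <<'E'
from geo import *
from plant import read_camera
import cv2
c=read_camera("wrist"); s=read_camera("scene"); pickle.dump((c,s),open("pics/w4.pkl","wb"))
a=cv2.resize(c["frame"][90:290,200:440],(480,400),interpolation=cv2.INTER_CUBIC)
b=cv2.resize(s["frame"][100:260,200:328],(320,400),interpolation=cv2.INTER_CUBIC)
cv2.imwrite("pics/w4.png",np.clip(np.hstack([a,b])[:,:,::-1]*1.3,0,255).astype(np.uint8))
go([.459,-.214,.10],-.298)
P=[.459,-.214,-.298]
print(np.round(proj(c,w(P,[[-.05,.055,.003],[.05,.055,.003],[-.031,.035,.03],[.031,.035,.03]])),1))
E
```

```text
t 24.2 pos [ 0.4588 -0.2125  0.2163] F [-0.3  -0.48 -3.26] op 0.125 q6 -0.337
tool axes x,y,z: [[-0.0, 0.0, -1.0], [0.956, -0.293, -0.0], [-0.293, -0.956, -0.0]]
shift cm: [11.63  0.07  0.14]
turn deg: 0.01 or other -179.99
[[274.8 129.9]
 [359.  129.8]
 [289.2 149.8]
 [344.6 149.7]]
```

View pics/w4.png

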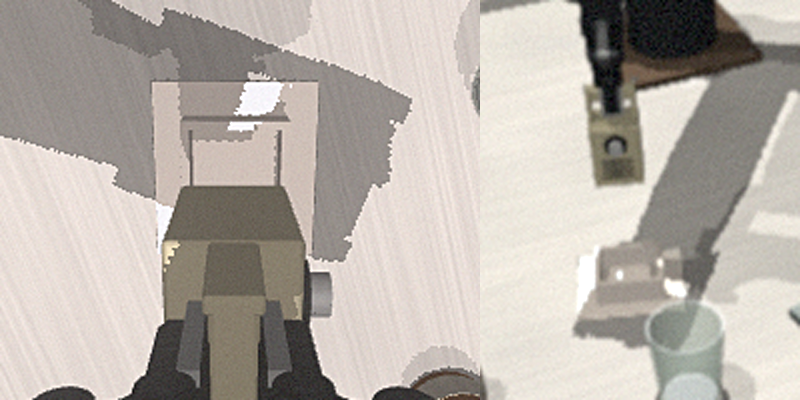

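The wrist crop shows the foot corners at about (276,131) and (359,130.5), within 1 px of the prediction. The hanging unit's bottom far edge is at row 183 (columns 291-342.5) and its housing-top far edge at row 210 (columns 282.5-353). I'll check its offset and swing in the grip.

```bash
python3 - <<'E'
from geo import *
c,_=pickle.load(open("pics/w4.pkl","rb"))
# unit far edges: bottom z -.050, top +.016, y +.024, x +-.02 ; pose: x,y offset at handle, z, tilt about tool y
L=np.array([[-.02,.024,-.05],[.02,.024,-.05],[-.02,.024,.016],[.02,.024,.016]])
u=np.array([(291,183),(342.5,183),(282.5,210),(353,210.3)])
tcp=np.array([.4588,-.2125,.2163]); Rz=R.from_euler("z",-.2975)
def P(p):
    h=np.array([p[0],p[1],.0187+p[3]])        # handle centre rel. TCP
    q=R.from_euler("x",p[2]).apply(L-[0,0,.044])+h
    return tcp+Rz.apply(q)
print(np.round(proj(c,P([0,0,0,0])),1))
r=least_squares(lambda p:np.r_[(proj(c,P(p))-u).ravel(),p[3]*300],[0,0,0,0]);print("x,y,tilt,dz",np.round(r.x,4),np.round(r.fun,1))
h=r.x; mid=np.array([h[0],h[1],.0187+h[3]])+R.from_euler("x",h[2]).apply([0,0,-.044])
print("mid rel tcp",mid, "mid world",tcp+Rz.apply(mid))
E
```

```text
[[290.2 180.9]
 [342.4 180.8]
 [280.  208.4]
 [352.5 208.3]]
x,y,tilt,dz [ 0.0007 -0.0017 -0.0063 -0.0021] [ 0.4  0.1  0.4 -0.  -0.7  0.2  0.1 -0.2 -0.6]
mid rel tcp [ 0.00065485 -0.00193653 -0.02739274] mid world [ 0.45885843 -0.21454342  0.18890726]
```

The unit hangs upright (tilt 0.006 rad) with its centre at (0.4589,-0.2145), within 1 mm of the pocket centre, so I'll lower it.

>>> drive_tool([
  [1,0,0,0,0],
  [2,0,0,0,0],
  [2.5,0,0,0,0],
  [2,0,0,0,0],
  [1.5,0,0,0,0],
  [1,0,0,0,0],
  [0.5,0,0,0,0],
  [0,0,0,0,0],
  [0,0,0,0,0],
  [0,0,0,0,0],
])

```text
time: 25.2
eef_pos: [0.4593, -0.2137, 0.1124]
tcp_rot: [0.569, 0.419, -0.569, 0.421]
contact_force: [0.5, 0.1, -4.1]
opening: 0.127
```

>>> drive_tool([
  [0.3,0,0,0,0],
  [0.3,0,0,0,0],
  [0.3,0,0,0,0],
  [0.3,0,0,0,0],
  [0.3,0,0,0,0],
  [0.3,0,0,0,0],
  [0.3,0,0,0,0],
  [0.2,0,0,0,0],
  [0,0,0,0,0],
  [0,0,0,0,0],
])

```text
time: 26.2
eef_pos: [0.4586, -0.2132, 0.0883]
tcp_rot: [0.569, 0.42, -0.569, 0.42]
contact_force: [1.1, -1.3, -2.7]
opening: 0.128
```

>>> drive_tool([
  [0.1,0,0,0,0],
  [0.1,0,0,0,0],
  [0.1,0,0,0,0],
  [0.1,0,0,0,0],
  [0,0,0,0,0],
  [0,0,0,0,0],
])

```text
time: 26.8
eef_pos: [0.4586, -0.2132, 0.0843]
tcp_rot: [0.569, 0.42, -0.569, 0.42]
contact_force: [0.5, -0.0, -4.2]
opening: 0.125
```

>>> drive_tool([
  [0.1,0,0,0,0],
  [0.1,0,0,0,0],
  [0,0,0,0,0],
  [0,0,0,0,0],
])

```text
time: 27.2
eef_pos: [0.4585, -0.2132, 0.0823]
tcp_rot: [-0.569, -0.42, 0.569, -0.42]
contact_force: [0.0, 0.6, -3.4]
opening: 0.126
```

>>> drive_tool([
  [0.1,0,0,0,0],
  [0.1,0,0,0,0],
  [0,0,0,0,0],
  [0,0,0,0,0],
])

```text
time: 27.6
eef_pos: [0.4585, -0.2132, 0.0802]
tcp_rot: [-0.569, -0.42, 0.569, -0.42]
contact_force: [0.3, 0.2, -3.8]
opening: 0.12
```

>>> drive_tool([
  [0.1,0,0,0,0],
  [0,0,0,0,0],
  [0,0,0,0,0],
])

```text
time: 27.9
eef_pos: [0.4586, -0.2132, 0.0793]
tcp_rot: [0.569, 0.42, -0.569, 0.42]
contact_force: [-0.1, 0.3, -3.6]
opening: 0.129
```

>>> drive_tool([
  [0.1,0,0,0,0],
  [0,0,0,0,0],
  [0,0,0,0,0],
])

```text
time: 28.2
eef_pos: [0.459, -0.2134, 0.0793]
tcp_rot: [0.569, 0.42, -0.569, 0.42]
contact_force: [-2.9, 1.5, 5.7]
opening: 0.128
```

The unit met the floor at TCP z 0.0793, exactly as predicted from the grip height. Now I release it.

>>> drive_tool([
  [-0.1,0,0,0,0],
  [0,0,0,0,0.2],
  [0,0,0,0,0.3],
  [0,0,0,0,0.4],
  [0,0,0,0,0.5],
  [0,0,0,0,0.5],
  [0,0,0,0,0.5],
  [0,0,0,0,0.5],
])

```text
time: 29.0
eef_pos: [0.4586, -0.2132, 0.0793]
tcp_rot: [0.569, 0.42, -0.569, 0.42]
contact_force: [0.5, 0.3, 0.6]
opening: 0.499
```

>>> drive_tool([
  [-0.5,0,0,0,0.5],
  [-1,0,0,0,0.5],
  [-2,0,0,0,0.5],
  [-3,0,0,0,0.5],
  [-3,0,0,0,0.5],
  [-3,0,0,0,0.5],
  [-2,0,0,0,0.5],
  [0,0,0,0,0.5],
  [0,0,0,0,0.5],
])

```text
time: 29.9
eef_pos: [0.4586, -0.2132, 0.2246]
tcp_rot: [0.569, 0.42, -0.569, 0.42]
contact_force: [0.7, 0.4, -0.7]
opening: 0.496
```

```bash
python3 - <<'E'
from geo import *
from plant import read_camera
import cv2
c=read_camera("wrist"); s=read_camera("scene"); pickle.dump((c,s),open("pics/w5.pkl","wb"))
a=cv2.resize(c["frame"][100:300,220:420],(400,400),interpolation=cv2.INTER_CUBIC)
b=cv2.resize(s["frame"][130:270,230:450],(400,255),interpolation=cv2.INTER_CUBIC)
b=np.vstack([b,np.zeros((145,400,3),np.uint8)])
cv2.imwrite("pics/w5.png",np.clip(np.hstack([a,b])[:,:,::-1]*1.3,0,255).astype(np.uint8))
go([.459,-.214,.2],-.298)
P=[.459,-.214,-.298]
k=lambda L:np.round((proj(c,w(P,L))-[220,100])*2,0).tolist()
print("housing top",k([[-.02,.024,.071],[.02,.024,.071],[.02,-.024,.071],[-.02,-.024,.071]]))
print("handle top",k([[-.006,.023,.106],[.006,.023,.106],[.006,-.023,.106],[-.006,-.023,.106]]))
E
```

```text
t 30.0 pos [ 0.4578 -0.2126  0.2227] F [-0.87  1.05 -0.31] op 0.498 q6 -0.337
tool axes x,y,z: [[-0.002, 0.002, -1.0], [0.956, -0.295, -0.003], [-0.295, -0.956, -0.001]]
shift cm: [2.27 0.16 0.1 ]
turn deg: -0.06 or other 179.94
housing top [[154.0, 128.0], [232.0, 128.0], [231.0, 217.0], [156.0, 217.0]]
handle top [[180.0, 143.0], [207.0, 143.0], [206.0, 238.0], [181.0, 238.0]]
```

View pics/w5.png

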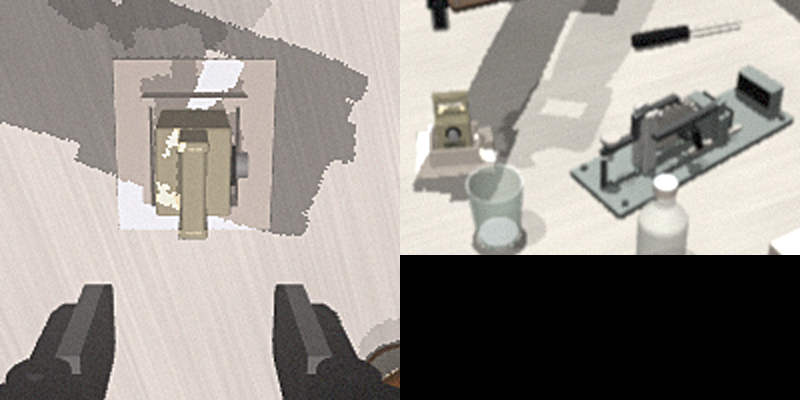

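The final view shows the housing top at (156,128)-(232,217) and the handle at rows 143-239, both within about 1 mm of the predicted seated pose. The unit is upright and free, the jaw is back, and the bystanders in view are in place.

```bash
python3 -c "
from plant import sign_off; print(sign_off())"
```

```text
the job is handed in; nothing more can be done
None
```

The stirring unit is standing upright in the stand's pocket, released, and the job was handed in at about 30 s of the 72 s allowed. No verdict was reported.

- **Pawl and jaw:** I felt for the thumb screw and found its head at about z = 96 mm. I pressed it to about 6 mm of travel and held about 12 N vertical (about 14 N in total, under the 22 N limit) for about 4 s. The top camera then showed the jaw about 26 mm back, and I let the pawl drop.
- **Unit:** I pinched the handle twice, because the first pinch sat 4 mm too high. I then lifted the unit clear and lowered it until it met the pocket floor at TCP z = 79.3 mm, the height predicted from the grip.
- **Last checks:** The wrist view puts the housing and handle within about 1 mm of the pocket centre, upright, with the fingers clear. The bystanders in view had not visibly moved.
- **Not confirmed or disagreed:**
  - I did not measure the pawl's rest angle after release; I inferred it from the force falling to zero and the last view.
  - I compared no bystander positions numerically, and not all of them were in the last view.
  - The scene camera alone put the clamp 6 to 7 mm away from the top camera's fit; the wrist camera agreed with the top camera, so I used those.
  - The press had an unexplained sideways force of up to about 7 N.

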